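# Open the braced incense canister

## Task

Slide the square bronze incense canister along the shelf into the teak cleat, its foot under the two brass lips, until it is fully home against the back. Then, with the canister staying home in the cleat, unscrew the tight cap anticlockwise until its threads let go, without forcing it, lift it straight up and finish while still holding it in the gripper, level and centred just above the open mouth, its rim about 2 cm clear of the neck. Keep the canister upright and leave the other things on the shelf where they are.

Things in the scene. Friction and masses are not known exactly. Their poses are not given: they have to be found in the camera images.
- canister: incense canister, loose, 0.4 to 0.85 kg, origin at centre of its underside, z up. Square foot plate 76 x 76 mm, 10 mm thick; on it a square body 56 x 56 mm (sides along its x and y) 10 to 66 mm up; then a round threaded neck. 94 mm high with the cap on. A sprung plate in the mouth makes the thread tight (0.2 to 0.5 N m): unbraced, the canister turns with the cap
- cap: round screw cap, loose, 0.1 kg, 25 mm high, origin at the centre of its lower rim, z up. Brass skirt 48 mm across (lower 14 mm), teak top 50 mm across (upper 11 mm) with a white dot at its +x side. Screwed tight, its x lies along the canister's x. It unscrews anticlockwise from above (positive yaw), rising 3 mm; the threads let go after 67 degrees; stop at some 80
- canister_mouth (a point): centre of the top of the canister's neck (31 mm across), 81 mm above its underside, axes as the canister's. The sprung plate in it pushes the cap up with about 18 N at first, and carries the freed cap 3.5 mm above its tight height, no further
- cap_rim (a point): centre of the cap's lower rim, axes as the cap's: 12 mm below canister_mouth (69 mm above the canister's underside) when screwed tight. Turned about 100 degrees the cap meets a stop
- cleat: fixed teak bracing channel, 18 mm high, the shelf is its floor; origin where the canister's centre comes when fully home. The canister slides in along its +x, any side leading. Back stop face at x = +38.5 mm; side walls at y = +-40.5 mm from x = -45 mm on; brass lips over the foot from x = -38 mm on, 13 to 18 mm up, 62 mm apart; entry flares out from x = -45 to -85 mm
- censer: squat bronze tripod incense burner, 110 mm wide (about 140 over its two ears), 85 mm high, loose, to be left alone; origin at the centre of its underside
- bell: small brass hand bell with turned teak handle, 60 mm wide, 97 mm high, loose, to be left alone; origin at the centre of its underside
- cup_a: white porcelain offering cup, 64 mm wide, 45 mm high, loose, to be left alone; origin at the centre of its underside
- cup_b: second white porcelain offering cup, like cup_a, loose, to be left alone; origin at the centre of its underside
- fish_block: rosewood fish block on a blue cushion, 70 x 110 mm, 80 mm high, loose, to be left alone; origin at the centre of its underside
- candlestick: brass candlestick with candle, 70 mm wide, 150 mm high, loose, to be left alone; origin at the centre of its underside

How it is judged:
On the way, in this order (a step that is already met when the one before it is completed fails the run):
1. the canister is fully home in the cleat, its foot under the lips, with the cap still screwed on (x of canister in the frame of cleat between -0.006 and 0.008 m and y of canister in the frame of cleat between -0.006 and 0.006 m and height (world z) of canister below 0.006 m and angle between canister's own z axis and vertical below 0.08 rad and z of cap_rim in the frame of canister_mouth below -0.009 m and angle between the x axis of cap and the x axis of canister, either way round below 0.5 rad), for 0.2 s.
2. with the canister home, the cap is turned until the threads let go, still on the neck (x of canister in the frame of cleat between -0.006 and 0.008 m and y of canister in the frame of cleat between -0.006 and 0.006 m and height (world z) of canister below 0.006 m and angle between canister's own z axis and vertical below 0.08 rad and angle between the x axis of cap and the x axis of canister, either way round above 1.05 rad and z of cap_rim in the frame of canister_mouth between -0.0105 and 0 m), for 0.1 s.
At the end, for the whole second after the job is handed in: The canister stands fully home in the cleat (within 6 mm of the origin of the cleat); the gripper holds the cap still, level within 0.15 rad, centred within 12 mm over the mouth, its rim 8 to 40 mm above the top of the neck, touching nothing but the fingers (x of canister in the frame of cleat between -0.006 and 0.008 m and y of canister in the frame of cleat between -0.006 and 0.006 m and height (world z) of canister below 0.006 m and angle between canister's own z axis and vertical below 0.08 rad and z of cap_rim in the frame of canister_mouth between 0.008 and 0.04 m and horizontal distance between cap_rim and canister_mouth below 0.012 m and angle between cap's own z axis and vertical below 0.15 rad and contact force between the fingers and cap above 1 N and contact force between cap and canister below 0.1 N and contact force between each of the arm, the fingers and canister below 0.5 N and linear speed of cap below 0.02 m/s); the arm keeps its last pose, push and grip.
It fails at once if the cap is wrenched: over 90 N between cap and canister (contact force between cap and canister above 90 N).
It fails at once if the canister is tipped (angle between canister's own z axis and vertical above 0.35 rad).
It fails at once if another thing on the shelf is pushed from its place or knocked over (distance of any of censer, bell, cup_a, cup_b, fish_block, candlestick from where it was at the start of the episode above 0.02 m or angle between any of censer, bell, cup_a, cup_b, fish_block, candlestick's own z axis and vertical above 0.4 rad).
It also fails if it takes over 58 s, if anything falls off the work surface, if the arm or the gripper's body presses on something with over 40 N, if the wrist force passes 120 N, or if a joint passes its speed limit or range.

## Robot

A 7-joint arm with a two-finger parallel gripper is mounted at the origin on the work surface. World frame = base frame: x ahead of the robot, y to its left, z up, the work surface at z = 0. Lengths are in m, angles in rad, forces in N, time in s.
With the tool pointing down it reaches from about 0.425 to 0.95 m from the base axis. Payload 16.7 kg.
Tool frame: the origin (TCP) lies at the very end of the fingers, on their centre line; the grasp point (between the pads) lies 19 mm behind it; z points along the fingers, y is the line along which they close (so a half turn about z gives the same grasp; the last joint's range is limited). The gripper opens to 94 mm and grips with 3 to 60 N. Pads are 16 mm wide; open, the fingers measure 119 mm over their backs; the gripper's body (75 mm by 177 mm) begins 78 mm behind the grasp point.
Start: joints at [-1.498, 0.426, 0.074, 1.606, -0.034, 1.111, -0.067], TCP at [0.148, 0.658, 0.205] pointing down, gripper open.
Joint ranges: [-2.85, 2.85], [-0.5, 2.14], [-1.23, 1.37], [0.21, 2.46], [-1.02, 4.16], [0.16, 2.05], [-2.73, 2.73]. Speed limits (rad/s): [1.89, 1.89, 2.39, 2.39, 3.01, 3.01, 3.01].

## Interface

Orientations are given as a unit quaternion [x, y, z, w].
In Python, from bench import observe, grab_frame, camera_info, finish_job gives the robot as it stands.
- The arm moves only by the tool arm_command, never from a script. Its argument "series" is text: rows parted by semicolons, each of 7 numbers parted by spaces: the shift along the tool's x, y, z in cm, then the turn, a rotation vector about the tool's x, y, z in rad, then the closure, from 0 (fully open) to 1 (shut). A call has 1 to 20 rows; each row is the pose to reach, as a shift and turn from the pose commanded when the call began, along the tool's axes at that moment; what a row does not reach only later rows make up. A row lasts 1/10 s, in which the tool goes at most 50 mm and 8.59 degrees, less where a joint would pass 70% of its speed; a pose out of reach is approached as far as the arm can. A call with a gripper value outside its range is refused whole. The fingers move at their own pace and stop on an object; "squeeze" is the grip in N (left out, the last holds). Time passes only in rows, so rows that repeat a pose let the fingers close. It gives the time, the measured TCP pose, the force, the opening and the grip force at its end, in the units of the state.
- observe(): the state, without advancing time (a new reading comes with each control period).
- grab_frame(name): name is "side" or "top"; returns the picture (384x512x3 uint8, red, green, blue); there is no depth.
- camera_info(name): a dict with "intrinsics" (3x3 intrinsics, pixels), "pose" (4x4, takes a point from camera to world coordinates). Camera axes: x right, y down, z forward; pixel columns grow to the right and rows downward; lengths in m; the calibration is good to about 2 mm. A picture is of the moment at which its call begins. camera_info takes no time and is no camera call.
- finish_job(): hands the job in; it is judged then, once.
The state is a dict: "clock": time; "joint_pos": joint angles; "qd": joint speeds; "joint_torque": joint torques, N m; "eef_pos": TCP position; "tcp_rot": TCP orientation; "force": force on the tool from outside, world axes, zero at the start; "ft_torque": the same for the moment, N m; "opening": finger opening in m; "grasp_force": force on a finger pad.
Only numpy, scipy, OpenCV 4.12 (cv2) and the standard library are available. Lean on these libraries where they do the work, as an engineer would, in place of code of your own. Each camera call takes 0.05 s, during which the arm holds its last target. There are 200 camera calls.

## Working session

There is one attempt and no reset: what is moved stays moved. The work goes in short steps, Python scripts to look and compute and a tool call to move; the robot and the scene stay as the last step left them, time stands still between calls to the robot, and variables do not carry over. Pictures are saved under pics/ and viewed, at most 10 in all, crops included, and the job is handed in when it is done.

Besides the shell and the picture viewer there is one more tool, called after "Emit:" as a command line: name --argument value ..., lists and objects as JSON in quotes. arm_command: Moves the arm, as the interface text tells. Its arguments: {"type":"object","properties":{"series":{"type":"string"},"squeeze":{"type":"number"}},"required":["series"]}

```bash
mkdir -p pics; python3 - <<'E'
from bench import *
import cv2
for n in("top","side"):
    cv2.imwrite(f"pics/{n}0.png",cv2.resize(grab_frame(n)[...,::-1],(800,600),interpolation=cv2.INTER_CUBIC))
    c=camera_info(n);print(n,c)
print(observe())
E
```

```text
top {'intrinsics': array([[443.34227525,   0.        , 259.66351454],
       [  0.        , 443.34227525, 190.91178867],
       [  0.        ,   0.        ,   1.        ]]), 'pose': array([[-0.01596374, -0.99177102,  0.12702524,  0.51580248],
       [-0.99970299,  0.01817143,  0.01624003, -0.11661067],
       [-0.01841462, -0.12672826, -0.99176653,  1.1666724 ],
       [ 0.        ,  0.        ,  0.        ,  1.        ]])}
side {'intrinsics': array([[356.7926743 ,   0.        , 255.46150582],
       [  0.        , 356.7926743 , 193.18902343],
       [  0.        ,   0.        ,   1.        ]]), 'pose': array([[-0.97469722, -0.12078192,  0.18808789,  0.46646106],
       [-0.22268211,  0.59786085, -0.77004875,  0.67312571],
       [-0.01944242, -0.79244819, -0.60962928,  0.70074073],
       [ 0.        ,  0.        ,  0.        ,  1.        ]])}
{'clock': 0.1, 'joint_pos': array([-1.49850692,  0.42664721,  0.07387547,  1.60650071, -0.03406674,
        1.11082755, -0.06712126]), 'qd': array([ 3.87895422e-04, -2.05975109e-03,  1.13183588e-03, -2.85353797e-03,
       -1.06285285e-03, -5.11422179e-05,  3.05826915e-04]), 'joint_torque': array([ 8.86388880e-03, -9.37480116e+01,  3.67735662e+00, -4.55039263e+01,
       -4.86208498e-02,  1.70854235e-02,  2.69110524e-05]), 'eef_pos': array([0.14844973, 0.658083  , 0.20487984]), 'tcp_rot': array([ 1.10695991e-01,  9.93854155e-01, -5.61787324e-04, -4.46474441e-06]), 'force': array([0.28411483, 0.5285382 , 0.59325497]), 'ft_torque': array([-0.02162602,  0.01404067,  0.01672131]), 'grasp_force': 0.0, 'opening': 0.09405095644647245}
```

View pics/top0.png

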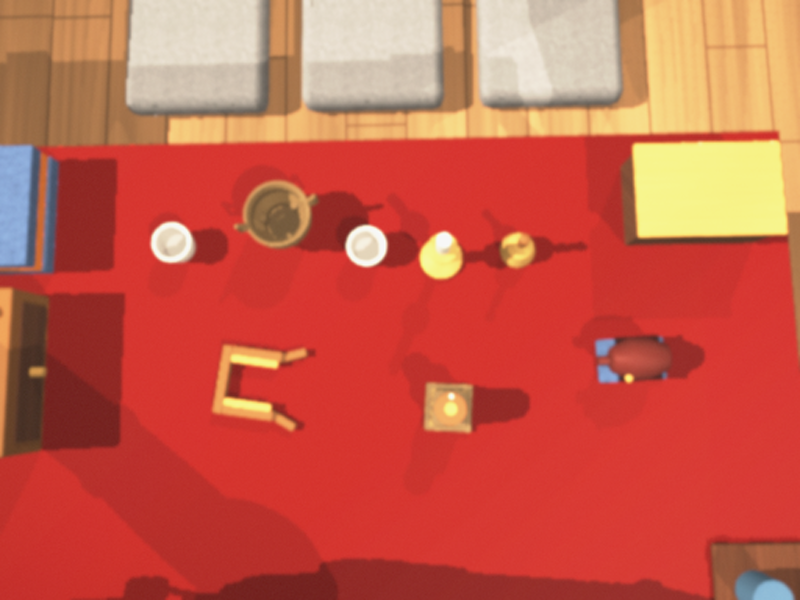

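View pics/side0.png

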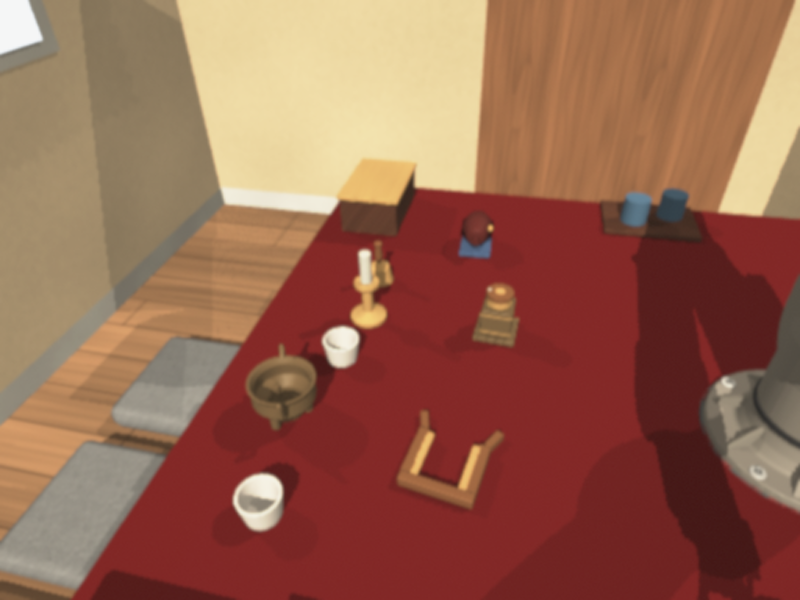

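The top view shows the cleat opening right (toward world −y) at about (255,385), with the canister at (450,408) and its dot at the top of the cap. The side view agrees. I'll enlarge both for measuring.

```bash
cat > h.py <<'E'
from bench import *
import numpy as np, cv2
def ray(n,u,v,z):
    c=camera_info(n);P=c["pose"];d=P[:3,:3]@np.linalg.solve(c["intrinsics"],[u,v,1]);return (P[:3,3]+d*(z-P[2,3])/d[2])[:2]
def proj(n,p):
    c=camera_info(n);P=c["pose"];q=c["intrinsics"]@(P[:3,:3].T@(np.asarray(p)-P[:3,3]));return q[:2]/q[2]
def crop(n,boxes,name,s):
    f=grab_frame(n)[...,::-1]
    cv2.imwrite(name,np.hstack([cv2.resize(f[v:v+h,u:u+w],None,fx=s,fy=s,interpolation=cv2.INTER_CUBIC) for u,v,w,h in boxes]))
E
python3 - <<'E'
from h import *
crop("top",[(132,215,72,66),(262,230,52,66)],"pics/c1.png",6)
E
```

```text
(no output)
```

View pics/c1.png

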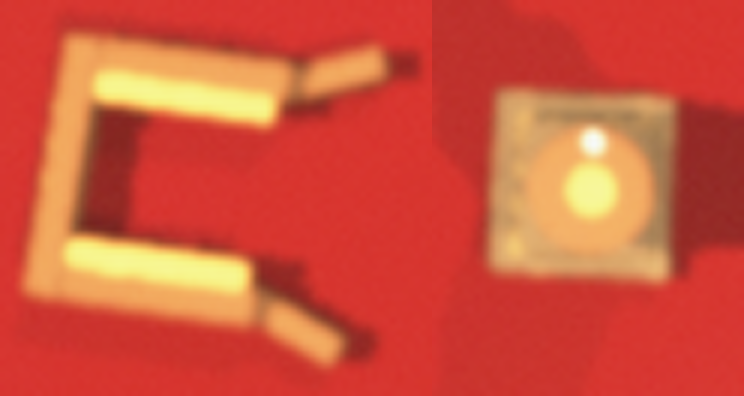

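```bash
python3 - <<'E'
from h import *
c=lambda x,y,u0=132,v0=215,z=0.018: ray("top",(x+.5)/6-.5+u0,(y+.5)/6-.5+v0,z)
P=[c(272,127),c(251,262),c(95,103),c(66,238)]
f=(P[0]+P[1])/2; b=(P[2]+P[3])/2; d=b-f; print("len",np.linalg.norm(d),"wid",np.linalg.norm(P[0]-P[1]),np.linalg.norm(P[2]-P[3]))
d1=d/np.linalg.norm(d); n=(P[1]-P[0])+(P[3]-P[2]); d2=np.array([-n[1],n[0]]); 
ang=lambda v:np.degrees(np.arctan2(v[1],v[0]))
print("axis deg",ang(d1),ang(d2),ang(P[2]-P[0]),ang(P[3]-P[1]), "front",f,"origin",f+d1*.038)
k=lambda x,y,z: c(x-432,y,262,230,z)
Q=[k(497,88,.01),k(677,95,.01),k(670,280,.01),k(487,268,.01)]
print("can",np.mean(Q,0),"top",k(592,190,.094),"dot",k(593,142,.094))
for i in range(4):
    v=Q[i]-Q[(i+1)%4];print(ang(v),np.linalg.norm(v))
for n,(u,v) in {"cupl":(172,243),"censer":(277,213),"cup":(366,246),"cand":(441,262),"bell":(517,255),"fish":(632,360)}.items(): print(n,ray("top",u*.64,v*.64,.02))
print(proj("top",[.15,.66,.2]))
E
```

```text
len 0.07921023238369743 wid 0.05809657067804827 0.05876441835464462
axis deg 81.63993526830251 -99.93872989032032 81.42351086719108 81.84847517864308 front [0.52114986 0.12250638] origin [0.52667482 0.16010259]
can [ 0.48330857 -0.1644607 ] top [ 0.48260459 -0.16461584] dot [ 0.50151543 -0.16547092]
86.86512300572915 0.07758161876698791
-3.79242157158421 0.07853899822996431
-94.54855790143297 0.07829483902784733
175.67549998907987 0.07661873784778661
cupl [0.76452952 0.29728651]
censer [0.81299773 0.11888077]
cup [ 0.75283831 -0.03223418]
cand [ 0.72300722 -0.15803292]
bell [ 0.73246227 -0.28566359]
fish [ 0.55384157 -0.46739742]
[-101.17107703  430.30945988]
```

```bash
cat >> h.py <<'E'
from scipy.spatial.transform import Rotation as R
def goto(*ts):
    s=observe();r=R.from_quat(s["tcp_rot"])
    print("t",s["clock"],"tcp",s["eef_pos"].round(4),"yawY",np.degrees(np.arctan2(*r.as_matrix()[1::-1,1])).round(2),"q",s["joint_pos"].round(2),"F",s["force"].round(1),"M",s["ft_torque"].round(2),"open",s["opening"].round(4),"g",round(s["grasp_force"],1))
    for x,y,z,yaw in ts:
        a=np.radians(yaw);ry=np.array([np.cos(a),np.sin(a),0]);rz=np.array([0,0,-1.])
        T=R.from_matrix(np.c_[np.cross(ry,rz),ry,rz])
        print((r.inv().apply(np.array([x,y,z])-s["eef_pos"])*100).round(2),(r.inv()*T).as_rotvec().round(3))
E
python3 -c "
from h import *
goto((.46,.35,.21,77.3),(.483,-.1645,.21,86),(.483,-.1645,.03,86))"
```

```text
Traceback (most recent call last):
  File "h.py", line 13, in goto
    print("t",s["clock"],"tcp",s["eef_pos"].round(4),"yawY",np.degrees(np.arctan2(*r.as_matrix()[1::-1,1])).round(2),"q",s["joint_pos"].round(2),"F",s["force"].round(1),"M",s["ft_torque"].round(2),"open",s["opening"].round(4),"g",round(s["grasp_force"],1))
                                                                                                                                                                                                            ^^^^^^^^^^^^^^^^^^
AttributeError: 'float' object has no attribute 'round'
```

```bash
sed -i 's/s\["opening"\].round(4)/round(s["opening"],4)/' h.py
python3 -c "
from h import *
goto((.46,.35,.21,77.3),(.483,-.1645,.21,86),(.483,-.1645,.03,86))"
```

```text
t 0.15 tcp [0.1484 0.6581 0.205 ] yawY 77.29 q [-1.5   0.43  0.07  1.61 -0.03  1.11 -0.07] F [-0.2 -0.4 -0.1] M [ 0.07 -0.03  0.05] open 0.094 g 0.0
[-37.17 -23.2   -0.48] [-0.001  0.    -0.   ]
[-50.74 -72.89  -0.43] [-0.001 -0.    -0.152]
[-50.74 -72.87  17.57] [-0.001 -0.    -0.152]
```

Emit:
arm_command --series "-37 -23 -0.5 0 0 0 0;-37 -23 -0.5 0 0 0 0;-37 -23 -0.5 0 0 0 0;-37 -23 -0.5 0 0 0 0;-37 -23 -0.5 0 0 0 0;-37 -23 -0.5 0 0 0 0;-37 -23 -0.5 0 0 0 0;-37 -23 -0.5 0 0 0 0;-37 -23 -0.5 0 0 0 0;-37 -23 -0.5 0 0 0 0;-37 -23 -0.5 0 0 0 0;-37 -23 -0.5 0 0 0 0"

```text
clock: 1.35
eef_pos: [0.4579, 0.3536, 0.2103]
tcp_rot: [0.11, 0.994, -0.0, -0.0]
force: [0.3, -0.3, 0.2]
opening: 0.0937
grasp_force: 0.0
```

```bash
python3 -c "
from h import *
goto((.483,-.1645,.21,86),(.483,-.1645,.13,86))"
```

```text
t 1.35 tcp [0.4579 0.3536 0.2103] yawY 77.37 q [-0.97  0.27  0.24  1.83 -0.07  1.05  0.65] F [ 0.3 -0.3  0.2] M [-0.06  0.08  0.04] open 0.0937 g 0.0
[-1.378e+01 -5.001e+01  3.000e-02] [-0.    -0.001 -0.151]
[-13.78 -50.     8.03] [-0.    -0.001 -0.151]
```

Emit:
arm_command --series "-13.8 -50 0 0 0 -0.15 0;-13.8 -50 0 0 0 -0.15 0;-13.8 -50 0 0 0 -0.15 0;-13.8 -50 0 0 0 -0.15 0;-13.8 -50 0 0 0 -0.15 0;-13.8 -50 0 0 0 -0.15 0;-13.8 -50 0 0 0 -0.15 0;-13.8 -50 0 0 0 -0.15 0;-13.8 -50 0 0 0 -0.15 0;-13.8 -50 0 0 0 -0.15 0;-13.8 -50 0 0 0 -0.15 0;-13.8 -50 0 0 0 -0.15 0;-13.8 -50 0 0 0 -0.15 0;-13.8 -50 0 0 0 -0.15 0;-13.8 -50 0 0 0 -0.15 0"

```text
clock: 2.85
eef_pos: [0.4837, -0.1639, 0.2105]
tcp_rot: [0.035, 0.999, 0.0, -0.0]
force: [0.5, -0.4, 1.1]
opening: 0.094
grasp_force: 0.0
```

```bash
python3 -c "
from h import *
goto((.483,-.1645,.10,86),(.483,-.1645,.03,86))"
```

```text
t 2.85 tcp [ 0.4837 -0.1639  0.2105] yawY 86.02 q [-0.33  0.16  0.59  1.99 -0.11  1.02  1.82] F [ 0.5 -0.4  1.1] M [ 0.03  0.01 -0.01] open 0.094 g 0.0
[ 0.06 -0.07 11.05] [ 0. -0.  0.]
[ 0.06 -0.07 18.05] [ 0. -0.  0.]
```

Emit:
arm_command --series "0 0 5 0 0 0 0;0 0 9 0 0 0 0;0 0 13 0 0 0 0;0 0 16 0 0 0 0;0 0 17.8 0 0 0 0;0 0 17.8 0 0 0 0;0 0 17.8 0 0 0 1;0 0 17.8 0 0 0 1;0 0 17.8 0 0 0 1;0 0 17.8 0 0 0 1;0 0 17.8 0 0 0 1;0 0 17.8 0 0 0 1;0 0 17.8 0 0 0 1" --squeeze 20

```text
clock: 4.15
eef_pos: [0.4838, -0.165, 0.033]
tcp_rot: [0.036, 0.999, 0.0, 0.0]
force: [-1.4, 3.4, 9.7]
opening: 0.0558
grasp_force: 20.0
```

```bash
python3 -c "
from h import *
goto((.4957,-.034,.0327,81),(.522,.13,.0327,81),(.527,.16,.0327,81))"
```

```text
t 4.15 tcp [ 0.4838 -0.165   0.033 ] yawY 85.9 q [-0.19  0.44  0.49  2.13 -0.34  0.64  2.03] F [-1.4  3.4  9.7] M [0.97 0.26 0.02] open 0.0558 g 20.0
[-0.25 13.15  0.04] [0.001 0.001 0.086]
[-1.7  29.7   0.05] [0.001 0.001 0.086]
[-1.98 32.73  0.05] [0.001 0.001 0.086]
```

Emit:
arm_command --series "0 2 0 0 0 0.01 1;0 4 0 0 0 0.02 1;-0.1 6 0 0 0 0.03 1;-0.1 8 0 0 0 0.04 1;-0.2 10 0 0 0 0.06 1;-0.2 12 0 0 0 0.08 1;-0.3 14 0 0 0 0.086 1;-0.5 16 0 0 0 0.086 1;-0.7 18 0 0 0 0.086 1;-0.8 19.5 0 0 0 0.086 1;-0.8 19.5 0 0 0 0.086 1;-0.8 19.5 0 0 0 0.086 1"

```text
clock: 5.35
eef_pos: [0.5063, 0.0299, 0.033]
tcp_rot: [0.078, 0.997, 0.001, 0.001]
force: [1.3, 7.1, 4.8]
opening: 0.056
grasp_force: 20.0
```

```bash
python3 - <<'E'
from h import *
goto((.522,.13,.033,81),(.527,.16,.033,81))
crop("top",[(132,210,125,75)],"pics/c2.png",6)
E
```

```text
t 5.35 tcp [0.5063 0.0299 0.033 ] yawY 81.03 q [-0.6   0.44  0.5   2.14 -0.35  0.64  1.56] F [1.3 7.1 4.8] M [ 1.53 -0.27 -0.01] open 0.056 g 20.0
[1.000e-02 1.013e+01 1.000e-02] [0.001 0.001 0.001]
[-0.02 13.17  0.02] [0.001 0.001 0.001]
```

View pics/c2.png

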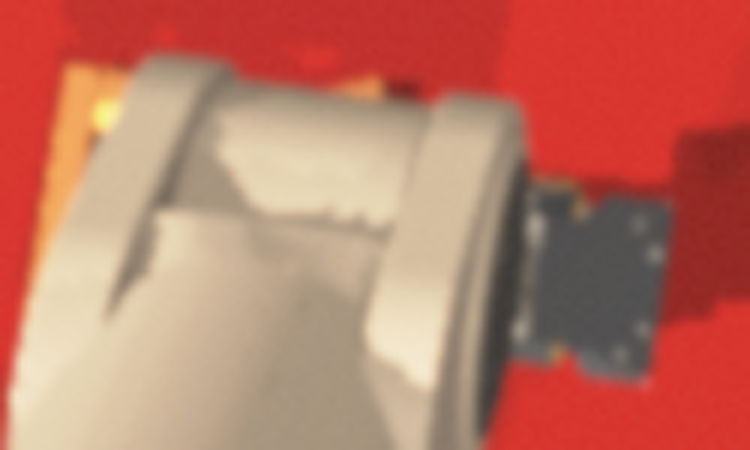

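The top view is blocked by the arm, which hides the canister at about (330,220) in this crop. I'll go on by force and check with the side camera.

Emit:
arm_command --series "0 1 0 0 0 0 1;0 2 0 0 0 0 1;0 3 0 0 0 0 1;0 4 0 0 0 0 1;0 5 0 0 0 0 1;0 5.5 0 0 0 0 1;0 6 0 0 0 0 1;0 6.5 0 0 0 0 1;0 7 0 0 0 0 1;0 7 0 0 0 0 1"

```text
clock: 6.4
eef_pos: [0.517, 0.0968, 0.033]
tcp_rot: [0.079, 0.997, -0.0, 0.0]
force: [-1.1, -5.7, 8.4]
opening: 0.0558
grasp_force: 20.0
```

```bash
python3 - <<'E'
from h import *
goto((.522,.13,.033,81),(.527,.16,.033,81))
crop("side",[(235,235,110,100)],"pics/c3.png",6)
E
```

```text
t 6.4 tcp [0.517  0.0968 0.033 ] yawY 80.9 q [-0.71  0.46  0.5   2.1  -0.35  0.66  1.44] F [-1.1 -5.7  8.4] M [-1.16  0.06 -0.07] open 0.0558 g 20.0
[ 0.03  3.35 -0.  ] [-0.001  0.001 -0.002]
[ 0.01  6.4  -0.  ] [-0.001  0.001 -0.002]
```

View pics/c3.png

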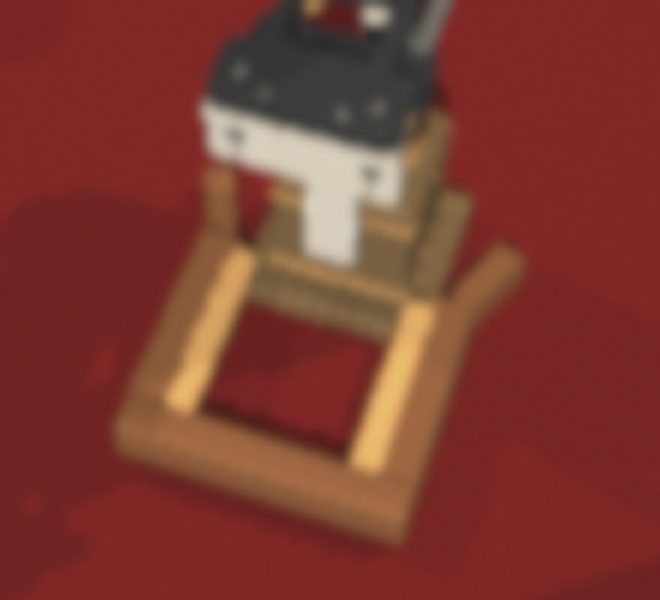

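The side view shows the foot about to go under both lips (near (250,270) and (400,310)), centred and squared. I'll push on home.

Emit:
arm_command --series "0 0.7 0 0 0 0 1;0 1.4 0 0 0 0 1;0 2.1 0 0 0 0 1;0 2.8 0 0 0 0 1;0 3.5 0 0 0 0 1;0 4.2 0 0 0 0 1;0 4.9 0 0 0 0 1;0 5.4 0 0 0 0 1;0 5.8 0 0 0 0 1;0 6 0 0 0 0 1;0 6 0 0 0 0 1"

```text
clock: 7.55
eef_pos: [0.5263, 0.1555, 0.033]
tcp_rot: [0.079, 0.997, -0.001, 0.0]
force: [-0.4, -8.9, 10.6]
opening: 0.0561
grasp_force: 20.0
```

```bash
python3 - <<'E'
from h import *
goto((.527,.16,.033,81))
E
```

```text
t 7.55 tcp [0.5263 0.1555 0.033 ] yawY 80.88 q [-0.8   0.49  0.49  2.05 -0.36  0.68  1.34] F [-0.4 -8.9 10.6] M [-1.89  0.26  0.  ] open 0.0561 g 20.0
[0.   0.46 0.  ] [-0.001  0.001 -0.002]
```

Advance in 1 mm steps until the back is felt.

Emit:
arm_command --series "0 0.1 0 0 0 0 1;0 0.2 0 0 0 0 1;0 0.3 0 0 0 0 1;0 0.4 0 0 0 0 1;0 0.5 0 0 0 0 1;0 0.5 0 0 0 0 1"

```text
clock: 8.15
eef_pos: [0.527, 0.1599, 0.033]
tcp_rot: [0.08, 0.997, -0.001, 0.0]
force: [-1.6, -11.1, 12.3]
opening: 0.0561
grasp_force: 20.0
```

Emit:
arm_command --series "0 0.1 0 0 0 0 1;0 0.2 0 0 0 0 1;0 0.3 0 0 0 0 1;0 0.3 0 0 0 0 1"

```text
clock: 8.55
eef_pos: [0.5275, 0.1629, 0.033]
tcp_rot: [0.08, 0.997, -0.001, 0.0]
force: [-1.1, -10.4, 13.9]
opening: 0.0562
grasp_force: 20.0
```

Emit:
arm_command --series "0 0.1 0 0 0 0 1;0 0.2 0 0 0 0 1;0 0.3 0 0 0 0 1;0 0.3 0 0 0 0 1"

```text
clock: 8.95
eef_pos: [0.5278, 0.1647, 0.033]
tcp_rot: [0.08, 0.997, -0.001, 0.0]
force: [-2.6, -15.2, 15.5]
opening: 0.0557
grasp_force: 20.0
```

```bash
python3 - <<'E'
from h import *
goto((.527,.16,.033,81))
crop("side",[(235,235,110,100)],"pics/c4.png",6)
E
```

```text
t 8.95 tcp [0.5278 0.1647 0.033 ] yawY 80.82 q [-0.81  0.5   0.49  2.04 -0.36  0.69  1.32] F [ -2.6 -15.2  15.5] M [-3.78  0.62  0.15] open 0.0557 g 20.0
[ 0.01 -0.48  0.  ] [-0.003  0.    -0.003]
```

View pics/c4.png

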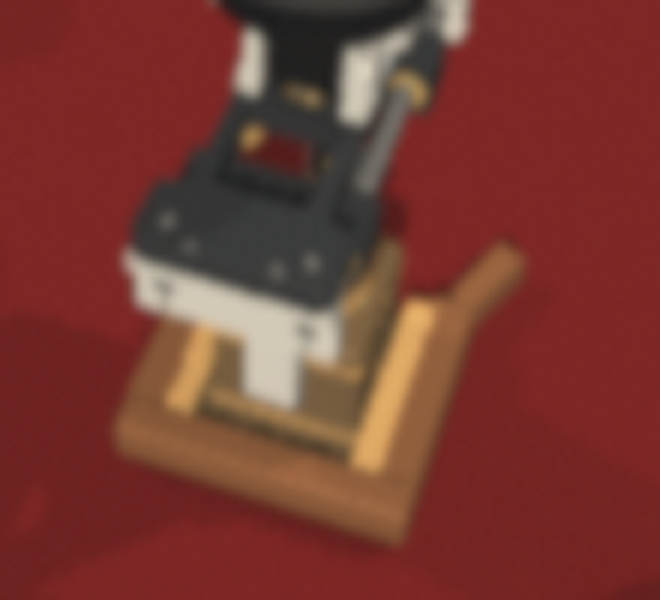

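The side view shows the foot nearly against the back stop, around (270,425), and the last step moved only 1.8 mm of the 3 mm commanded. I'll press a little more to confirm.

Emit:
arm_command --series "0 0.2 0 0 0 0 1;0 0.3 0 0 0 0 1;0 0.3 0 0 0 0 1;0 0.3 0 0 0 0 1"

```text
clock: 9.4
eef_pos: [0.5282, 0.1649, 0.0329]
tcp_rot: [0.081, 0.997, -0.003, -0.0]
force: [-3.2, -29.9, 20.6]
opening: 0.0562
grasp_force: 20.0
```

The push force rises to 30 N with no motion, so the canister is home. Next I release it, rise to cap height (TCP z ≈ 0.0705), and check.

Emit:
arm_command --series "0 -0.2 0 0 0 0 1;0 -0.5 0 0 0 0 1;0 -0.5 0 0 0 0 0;0 -0.5 0 0 0 0 0;0 -0.5 0 0 0 0 0;0 -0.5 0 0 0 0 0;0 -0.5 -1 0 0 0 0;0 -0.5 -2.5 0 0 0 0;0 -0.5 -3.75 0 0 0 0;0 -0.5 -3.75 0 0 0 0;0 -0.5 -3.75 0 0 0 0"

```text
clock: 10.5
eef_pos: [0.5274, 0.1661, 0.0706]
tcp_rot: [0.079, 0.997, 0.0, 0.0]
force: [0.1, -0.0, -0.4]
opening: 0.0945
grasp_force: 0.0
```

```bash
python3 - <<'E'
from h import *
goto((.528,.1649,.0705,81))
crop("side",[(225,215,120,100)],"pics/c5.png",6)
E
```

```text
t 10.5 tcp [0.5274 0.1661 0.0706] yawY 80.98 q [-0.84  0.44  0.53  2.02 -0.32  0.76  1.29] F [ 0.1 -0.  -0.4] M [ 0.03 -0.05 -0.01] open 0.0945 g 0.0
[-0.07 -0.11  0.01] [ 0.001  0.001 -0.   ]
```

View pics/c5.png

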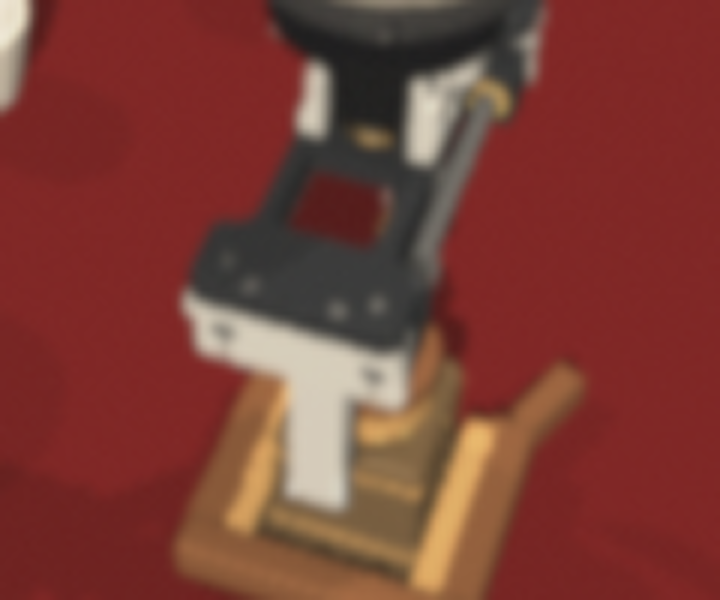

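Side view: fingers straddle the cap, whose right edge is at about (440,345), and the foot sits against the back stop near (340,550). A quick projection check of the lateral centring follows.

```bash
python3 - <<'E'
from h import *
a=np.radians(81);ex=np.array([np.cos(a),np.sin(a),0]);ey=np.array([-np.sin(a),np.cos(a),0])
o=np.array([.528,.165,0])
f=lambda p:((proj("side",p)-[225,215]+.5)*6-.5).round(0)
print("body corner exp",[f(o+sx*.028*ex+sy*.028*ey+[0,0,.066]) for sx,sy in((1,1),(1,-1),(-1,1),(-1,-1))],"foot front",[f(o+.038*ex+sy*.038*ey+[0,0,.01]) for sy in(1,-1)])
t=np.linspace(0,6.28,60)
print("cap right",max((tuple(f(o+.025*(np.cos(k)*ex+np.sin(k)*ey)+[0,0,.09])) for k in t)),"mm lateral",f(o+.001*ey)-f(o))
print("tip",f(np.array([.5274,.1661,.0706])+.047*ex), "lips front inner",[f(o+.0385*ex+s*.031*ey+[0,0,.018]) for s in(1,-1)])
E
```

```text
body corner exp [array([413., 473.]), array([265., 427.]), array([457., 357.]), array([316., 316.])] foot front [array([425., 597.]), array([231., 534.])]
cap right (np.float64(434.0), np.float64(356.0)) mm lateral [2. 1.]
tip [323. 486.] lips front inner [array([407., 580.]), array([248., 527.])]
```

Emit:
arm_command --series "0.15 -0.1 0 0 0 0 0;0.15 -0.1 0 0 0 0 0;0.15 -0.1 0 0 0 0 1;0.15 -0.1 0 0 0 0 1;0.15 -0.1 0 0 0 0 1;0.15 -0.1 0 0 0 0 1;0.15 -0.1 0 0 0 0 1;0.15 -0.1 0 0 0 0 1;0.15 -0.1 0 0 0 0 1" --squeeze 45

```text
clock: 11.45
eef_pos: [0.5256, 0.165, 0.07]
tcp_rot: [0.079, 0.997, 0.0, -0.0]
force: [0.4, 0.6, 0.3]
opening: 0.049
grasp_force: 45.0
```

```bash
python3 - <<'E'
from h import *
goto((.528,.1649,.0705,81))
E
```

```text
t 11.45 tcp [0.5256 0.165  0.07  ] yawY 80.96 q [-0.84  0.44  0.53  2.03 -0.32  0.76  1.29] F [0.4 0.6 0.3] M [ 0.12 -0.02 -0.03] open 0.049 g 45.0
[-0.24  0.03 -0.05] [ 0.    -0.    -0.001]
```

Emit:
arm_command --series "0 0 -0.01 0 0 -0.05 1;0 0 -0.03 0 0 -0.1 1;0 0 -0.04 0 0 -0.15 1;0 0 -0.05 0 0 -0.2 1;0 0 -0.06 0 0 -0.25 1;0 0 -0.08 0 0 -0.3 1;0 0 -0.08 0 0 -0.3 1"

```text
clock: 12.15
eef_pos: [0.5256, 0.1648, 0.0708]
tcp_rot: [-0.071, 0.997, -0.0, -0.0]
force: [0.1, -0.3, -0.1]
opening: 0.0488
grasp_force: 45.0
```

```bash
python3 - <<'E'
from h import *
goto((.528,.1649,.0705,81))
E
```

```text
t 12.15 tcp [0.5256 0.1648 0.0708] yawY 98.2 q [-0.78  0.42  0.45  2.02 -0.27  0.75  1.54] F [ 0.1 -0.3 -0.1] M [-0.08  0.    0.12] open 0.0488 g 45.0
[-0.24 -0.03  0.03] [-0.  -0.   0.3]
```

Emit:
arm_command --series "0 0 -0.01 0 0 -0.05 1;0 0 -0.03 0 0 -0.1 1;0 0 -0.04 0 0 -0.15 1;0 0 -0.05 0 0 -0.2 1;0 0 -0.06 0 0 -0.25 1;0 0 -0.08 0 0 -0.3 1;0 0 -0.09 0 0 -0.35 1"

```text
clock: 12.85
eef_pos: [0.5254, 0.1648, 0.0716]
tcp_rot: [-0.244, 0.97, -0.0, -0.0]
force: [-0.6, -0.7, 0.0]
opening: 0.0488
grasp_force: 45.0
```

```bash
python3 - <<'E'
from h import *
goto((.528,.1649,.0705,81))
crop("top",[(130,200,130,80)],"pics/c6.png",6)
E
```

```text
t 12.85 tcp [0.5254 0.1648 0.0716] yawY 118.2 q [-0.72  0.41  0.37  2.02 -0.21  0.75  1.84] F [-0.6 -0.7  0. ] M [-0.1   0.17 -0.19] open 0.0488 g 45.0
[-0.23 -0.11  0.11] [-0.    -0.     0.649]
```

View pics/c6.png

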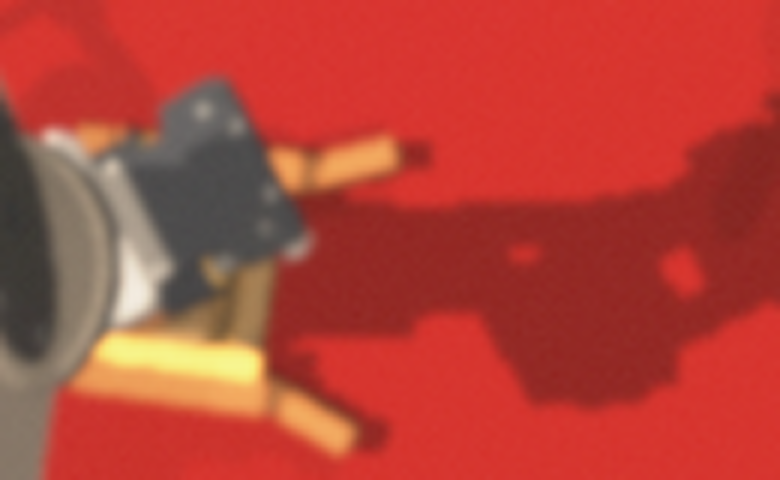

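The top view shows the canister square and home in the cleat, around (200,270), with the gripper turned. I'll continue to about 80°.

Emit:
arm_command --series "0 0 -0.02 0 0 -0.1 1;0 0 -0.04 0 0 -0.2 1;0 0 -0.07 0 0 -0.3 1;0 0 -0.1 0 0 -0.4 1;0 0 -0.12 0 0 -0.5 1;0 0 -0.14 0 0 -0.6 1;0 0 -0.15 0 0 -0.7 1;0 0 -0.15 0 0 -0.75 1;0 0 -0.15 0 0 -0.75 1"

```text
clock: 13.8
eef_pos: [0.5256, 0.1649, 0.0731]
tcp_rot: [-0.581, 0.814, 0.0, -0.0]
force: [0.4, 0.0, -1.0]
opening: 0.0488
grasp_force: 45.0
```

```bash
python3 - <<'E'
from h import *
goto((.528,.1649,.0705,81))
E
```

```text
t 13.8 tcp [0.5256 0.1649 0.0731] yawY 161.09 q [-0.57  0.39  0.19  2.01 -0.1   0.75  2.49] F [ 0.4  0.  -1. ] M [0.01 0.05 0.03] open 0.0488 g 45.0
[-0.08 -0.22  0.26] [ 0.    -0.     1.398]
```

Emit:
arm_command --series "0 0 -0.1 0 0 0 1;0 0 -0.2 0 0 0 1;0 0 -0.3 0 0 0 1;0 0 -0.3 0 0 0 1"

```text
clock: 14.2
eef_pos: [0.5257, 0.1651, 0.0763]
tcp_rot: [-0.582, 0.813, -0.0, 0.0]
force: [0.3, 0.1, -1.2]
opening: 0.0491
grasp_force: 45.0
```

The force equals just the cap's weight, so it's free. Now lift straight up 2.6 cm.

Emit:
arm_command --series "0 0 -0.4 0 0 0 1;0 0 -0.8 0 0 0 1;0 0 -1.2 0 0 0 1;0 0 -1.6 0 0 0 1;0 0 -2 0 0 0 1;0 0 -2.3 0 0 0 1;0 0 -2.6 0 0 0 1;0 0 -2.6 0 0 0 1;0 0 -2.6 0 0 0 1;0 0 -2.6 0 0 0 1"

```text
clock: 15.2
eef_pos: [0.5255, 0.165, 0.102]
tcp_rot: [-0.582, 0.813, 0.0, -0.0]
force: [-1.3, -0.9, -0.2]
opening: 0.0487
grasp_force: 45.0
```

```bash
python3 - <<'E'
from h import *
goto((.528,.1649,.0705,81))
crop("side",[(225,205,120,100)],"pics/c7.png",6)
E
```

```text
t 15.2 tcp [0.5255 0.165  0.102 ] yawY 161.17 q [-0.58  0.35  0.19  1.99 -0.09  0.81  2.48] F [-1.3 -0.9 -0.2] M [0.06 0.08 0.05] open 0.0487 g 45.0
[-0.08 -0.24  3.15] [ 0.    -0.     1.399]
```

View pics/c7.png

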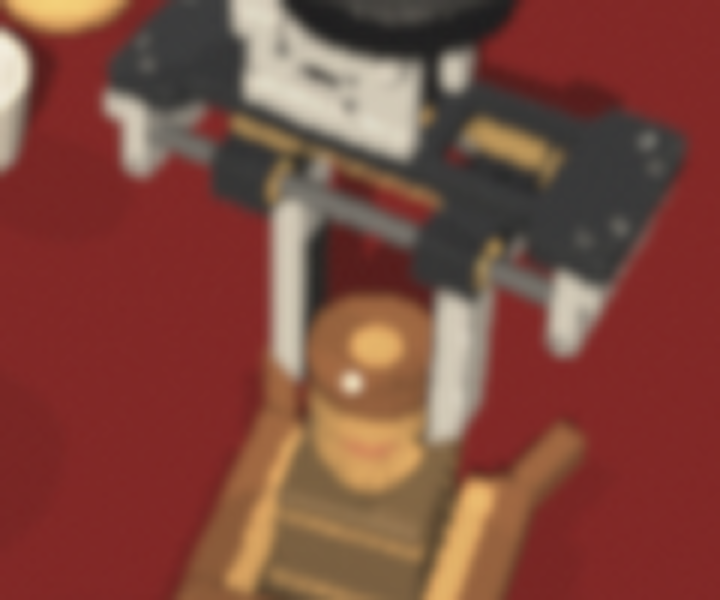

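The cap is in the fingers with its dot turned about 80° at (352,382). A projection of the cap-top centre (375,345) will tell its height.

```bash
python3 - <<'E'
from h import *
f=lambda p:((proj("side",p)-[225,205]+.5)*6-.5).round(0)
for z in(.094,.0975,.110,.1255): print(z,f([.5265,.165,z]))
print("rim front low",f([.5265,.165+.024,.069+.0315]),f([.5265,.165+.024,.069]))
E
```

```text
0.094 [369. 402.]
0.0975 [370. 396.]
0.11 [371. 373.]
0.1255 [372. 343.]
rim front low [359. 442.] [357. 499.]
```

Cap top is at z ≈ 0.125, so the rim is about 2 cm above the neck. Handing in.

```bash
python3 -c "
from bench import *
print(finish_job())"
```

```text
the job is handed in; nothing more can be done
None
```

I handed the job in at about 15 s, with no verdict returned: the canister is home in the cleat and the cap, unscrewed about 80°, is held level about 2 cm above the mouth.

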